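Hold the check glass in the light gate

ROBOT

A 6-joint arm with a two-finger parallel gripper is mounted at the origin on a cart in front of the work surface, level with it; the furniture and walls round the work are solid. World frame = base frame: x ahead of the robot, y to its left, z up, the work surface at z = 0. Lengths are in m, angles in rad, forces in N, time in s.
With the tool pointing down it reaches from about 0.2 to 0.875 m from the base axis. Payload 3.4 kg.
Tool frame: the origin (TCP) lies between the finger pads; the fingertips stand 25 mm ahead of it and the grasp point (between the pads) lies 6 mm ahead of it (r.nose_length is the z of the fingertips in the tool frame, in m); z points along the fingers, y is the line along which they close (so a half turn about z gives the same grasp; the last joint's range is limited). The gripper opens to 94 mm and grips with 3 to 60 N. Pads are 16 mm wide; open, the fingers measure 119 mm over their backs; the gripper's body (75 mm by 177 mm) begins 78 mm behind the grasp point.
Start: joints at [1.086, 0.276, 1.505, -0, 1.361, -0.121], TCP at [0.205, 0.537, 0.23] pointing down, gripper open.
Joint ranges: [-2.89, 2.89], [-0.75, 2.08], [0.22, 2.7], [-1.18, 4.32], [0.11, 2.71], [-2.7, 2.7]. Speed limits (rad/s): [2.57, 2.57, 3.14, 3.14, 3.14, 3.14].

INTERFACE

Orientations are given as a unit quaternion [w, x, y, z].
In Python, from plant import r, gripper_to, inverse_kinematics, vision, models, telemetry gives the robot as it stands. Calls block until the motion is done:
- r.move_to(position, orientation): joint-space move of the TCP to a pose.
- r.move_l(position, rot=None, vel=0.15, guard=None): straight line of the TCP; rot=None keeps the orientation; vel is the mean speed in m/s. With guard (N) it stops when the force on the tool has changed by that much, and returns True; else False.
- r.movej(angles): joint-space move.
- gripper_to(opening, f_grip=None): finger opening in m; f_grip is the grip in N (None keeps the last); returns when the fingers have stopped.
- r.hold(seconds).
- inverse_kinematics(position, orientation): joint angles nearest the present ones, or None.
- vision.snapshot(name): name is "side" or "top"; returns the picture (384x512x3 uint8, red, green, blue); there is no depth.
- vision.get_calibration(name): a dict with "fx", "fy", "cx", "cy" (pixels), "position" and "orientation" of the camera in the world. Camera axes: x right, y down, z forward; pixel columns grow to the right and rows downward; lengths in m; the calibration is good to about 2 mm. A picture is of the moment at which its call begins. get_calibration takes no time and is no camera call.
A pose or a line that the arm cannot do raises r.PlanningError and nothing moves.
- r.sign_off(): hands the job in; it is judged then, once.
Trained networks look in the newest picture that a camera, given by its name, has taken for a name from the list of things; names that differ only in an ending like _2 or _b are one class to them, and where a whole thing is asked for, a point or a joint stands for the part that bears it (a point fixed in the world has none). Each returns a list of dicts, best first, with "score" (0 to 1); they miss things now and then, are a little off and sometimes report something else, mostly with a low value. They report only what shows in the picture. A call takes as long as a camera call.
- models.boxes_of(thing, camera): "at" ([x, y, z] in m, in world coordinates, good to about 4 mm: the middle of the surface that is visible of it).
- models.regions_of(thing, camera): "pixels" (384x512 bool, what is visible of it).
- models.mark_of(thing, camera): "at" ([x, y, z] in m, in world coordinates, good to about 4 mm: a listed point, or the origin of a listed thing).
Readings, each from a call of its own:
- telemetry.current_t(): time.
- telemetry.current_joints(): joint angles.
- telemetry.current_dq(): joint speeds.
- telemetry.current_joint_efforts(): joint torques, N m.
- telemetry.current_ee_pos(): TCP position.
- telemetry.current_tool_rot(): TCP orientation.
- telemetry.current_wrist_force(): force on the tool from outside, world axes, zero at the start.
- telemetry.current_torque(): the same for the moment, N m.
- telemetry.current_opening(): finger opening in m.
- telemetry.current_finger_force(): force on a finger pad.
Only numpy, scipy, OpenCV 4.12 (cv2) and the standard library are available. Lean on these libraries where they do the work, as an engineer would, in place of code of your own. Each camera call takes 0.05 s, during which the arm holds its last target. There are 200 camera calls.

TASK

Swing the toggle clamp's arm back over centre so that it stays open, then take the check glass out of the nest, gripping it by its two frosted faces only and never touching its polished windows. Hold it upright between the two heads of the light gate, touching neither, with the lower half of its windows centred in the beam and facing the two lenses squarely. Finish holding it still there, without letting go; leave the other things on the bench where they are.

Things in the scene. Friction and masses are not known exactly. Their poses are not given: they have to be found in the camera images.
- nest: Clamping nest, fixed to the bench: dark steel base 190 x 80 x 12 mm, a toggle clamp, and an aluminium block 56 x 56 mm (top 38 mm above the bench) with a rectangular pocket 32.5 (x) by 26.5 (y) mm, 26 mm deep, in which the check glass stands. Origin: on the bench under the pocket's centre; x points from the clamp to the pocket (away from the robot within about 0.35 rad), z up.
- clamp_pivot (a point): Hinge axis of the clamp arm, at (-75, 0, 109) mm in the nest's frame, along the nest's y. Bracket plates stand to 122 mm above the bench. The arm's bar is 14 mm wide and reaches 82 mm from here; closed, it lies level over the check glass, its rubber foot on the glass's top.
- clamp_arm (a joint): Clamp arm angle in rad: 0 = closed on the glass, 1.9 = fully open, bar standing up and leaning back, handle lying towards -x of the nest. Over-centre by its own weight (0.35 kg): let go below about 0.35 rad it falls shut, past about 0.45 it falls open to 1.9 within about a second. 1 to 3 N at the handle moves it.
- clamp_grip (a point): Point on the axis of the clamp's round black handle, 75 mm from the pivot; its sleeve, 20 mm thick, runs from 34 to 100 mm from the pivot. Closed, the handle stands up, leaning 10 degrees towards the glass, top 208 mm above the bench, clear space on both sides; it swings with the arm, back towards -x of the nest (pull it away from the glass).
- check_glass: Check glass: upright solid glass block, 30 (x) by 24 (y) by 90 mm tall, about 0.15 kg. Origin: centre of its underside. The broad faces (30 mm wide, at y = +-12) are frosted, opaque pale grey; the narrow faces (24 mm wide, at x = +-15) are polished clear windows over the full height. It starts in the nest's pocket, axes along the nest's, underside 12 mm and top 102 mm above the bench.
- windows: The two polished clear window faces of the check glass (part of it, same frame and origin as check_glass). The fingers must not touch them.
- window_mid (a point): Centre of the lower half of the windows: on the check glass's vertical middle line, 26 mm above its underside. This point belongs in the middle of the beam.
- light_gate: Light gate, fixed to the bench: grey base 80 (x) x 180 (y) x 14 mm with two posts carrying a round lamp head (+y) and a square black receiver head (-y), tops 135 mm above the bench at most. Origin: on the bench under the middle; y lies along the beam (to the robot's left within about 0.35 rad). Behind, left of the middle, stands a tall iron press, from x = 0.6 m on: keep clear.
- beam_mid (a point): Middle of the light gate's beam, above its origin, 115 mm above the bench. The level beam (drawn as a faint yellow rod) runs along the gate's y between two round lens faces 76 mm apart (at y = +-38 mm); between them nothing stands on the base plate.
- spool_big: Bystander: big white thread spool, 58 mm wide, 55 mm tall, loose on the bench; origin at the centre of its underside. Leave alone.
- spool_cream: Bystander: cream thread spool, 50 mm wide, 48 mm tall, loose on the bench; origin at the centre of its underside. Leave alone.
- tea_glass: Bystander: tea glass, 62 mm wide, 86 mm tall, loose on the bench; origin at the centre of its underside. Leave alone.
- stapler: Bystander: stapler, black, 34 x 135 x 49 mm, loose on the bench; origin at the centre of its underside. Leave alone.
- tape_roll: Bystander: tape roll, lying flat, 105 mm wide, 24 mm tall, loose on the bench; origin at the centre of its underside. Leave alone.
- spool_red: Bystander: red thread spool, 43 mm wide, 40 mm tall, loose on the bench; origin at the centre of its underside. Leave alone.

How it is judged:
By the outcome, as a careful person would: the job done as asked, in the order asked, and still so for the second after the job is handed in, while the arm keeps its last pose, push and grip.
It also fails if it takes over 46 s, if anything falls off the work surface, if the arm or the gripper's body presses on something with over 40 N, if the wrist force passes 120 N, or if a joint passes its speed limit or range.

## Working session

There is one attempt and no reset: what is moved stays moved. The work goes in short steps, each a Python script; the robot and the scene stay as the last script left them, time stands still between calls to the robot, and variables do not carry over. Pictures are saved under pics/ and viewed, at most 13 in all, crops included, and the job is handed in when it is done.

```bash
ls; mkdir -p pics
python3 - <<'E'
from plant import r, vision, models, telemetry
import cv2, numpy as np
for c in ("side","top"):
    im=vision.snapshot(c); cv2.imwrite(f"pics/a_{c}.png",im[:,:,::-1])
    k=vision.get_calibration(c); print(c,k)
    for n in ("nest","clamp_pivot","clamp_grip","check_glass","window_mid","light_gate","beam_mid","spool_big","spool_cream","tea_glass","stapler","tape_roll","spool_red"):
        m=models.mark_of(n,c); print(n,[(np.round(d["at"],4).tolist(),round(d["score"],2)) for d in m[:2]])
print(telemetry.current_t(), telemetry.current_tool_rot())
E
```

```text
pics
side {'fx': 490.09246247713395, 'fy': 490.09246247713395, 'cx': 252.98702744064175, 'cy': 190.36267074109372, 'position': array([ 0.33757882, -1.12233533,  0.93794336]), 'orientation': array([-0.44407729,  0.8879583 , -0.11012788,  0.04687503])}
nest [([0.519, -0.2133, -0.0018], 0.83)]
clamp_pivot [([0.444, -0.1941, 0.1075], 0.64)]
clamp_grip [([0.4622, -0.1924, 0.1856], 0.78)]
check_glass [([0.5169, -0.2156, 0.0118], 0.77)]
window_mid [([0.5191, -0.2162, 0.0378], 0.49)]
light_gate [([0.5469, 0.0747, 0.0005], 0.75), ([0.5183, -0.2134, 0.0389], 0.42)]
beam_mid [([0.5526, 0.0773, 0.1139], 0.94), ([0.7364, -0.0435, -0.0047], 0.15)]
spool_big [([0.7348, -0.0429, -0.0032], 0.7)]
spool_cream [([0.3953, -0.0868, 0.0006], 0.71), ([0.3804, 0.2761, 0.005], 0.28)]
tea_glass [([0.7258, -0.1312, 0.0028], 0.78)]
stapler [([0.7419, -0.2605, 0.0016], 0.74)]
tape_roll [([0.3839, 0.2763, 0.0056], 0.97)]
spool_red [([0.6994, -0.3593, 0.0032], 0.85)]
top {'fx': 385.82333509097606, 'fy': 385.82333509097606, 'cx': 252.92343932205054, 'cy': 191.52463494671676, 'position': array([ 0.35895958, -0.05928 
[... 231 characters left out ...]
[0.4662, -0.191, 0.1833], 0.62)]
check_glass [([0.5195, -0.216, 0.0162], 0.62)]
window_mid []
light_gate [([0.5501, 0.0776, 0.0025], 0.96)]
beam_mid [([0.5451, 0.0758, 0.1135], 0.93), ([0.5214, -0.2127, 0.002], 0.27)]
spool_big [([0.7367, -0.0481, -0.0013], 0.53), ([0.3857, 0.2749, 0.0029], 0.17)]
spool_cream [([0.6921, -0.3589, -0.0026], 0.49), ([0.3928, -0.0804, -0.0017], 0.42)]
tea_glass [([0.7218, -0.1303, -0.0036], 0.57)]
stapler [([0.7441, -0.2619, -0.0013], 0.6), ([0.5199, -0.2179, 0.041], 0.17)]
tape_roll [([0.3877, 0.2767, 0.0004], 0.67), ([0.5486, 0.0798, 0.1112], 0.22)]
spool_red [([0.6966, -0.3593, -0.0032], 0.44)]
1.4 [4.08297943e-06 1.80899159e-01 9.83501648e-01 4.91427202e-05]
```

View pictures.

View pics/a_side.png

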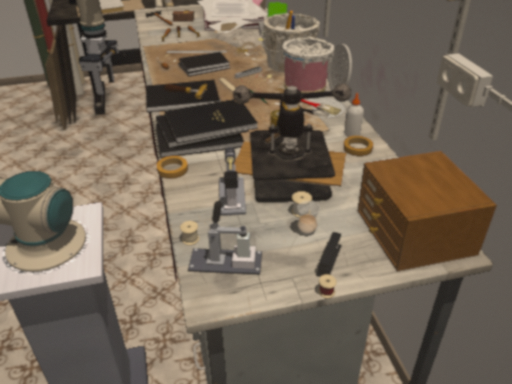

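View pics/a_top.png

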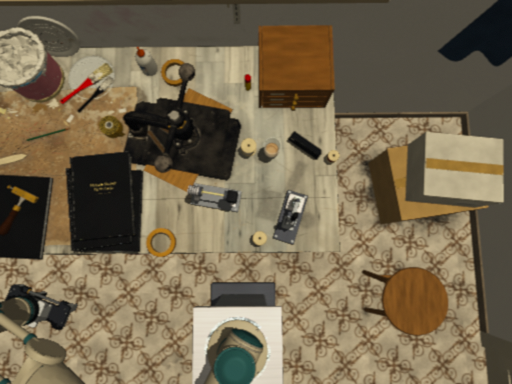

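```bash
cat > geo.py <<'E'
import numpy as np, cv2
from scipy.spatial.transform import Rotation as R
from scipy.optimize import differential_evolution
from plant import vision
def quat(q): return R.from_quat(np.r_[q[1:],q[0]])
def proj(P,c):
    k=vision.get_calibration(c); p=quat(k["orientation"]).inv().apply(np.atleast_2d(P)-k["position"])
    return np.c_[k["fx"]*p[:,0]/p[:,2]+k["cx"],k["fy"]*p[:,1]/p[:,2]+k["cy"]]
def world(P,x,y,w): return R.from_euler("z",w).apply(np.atleast_2d(P))+[x,y,0]
def ray(px,c):
    k=vision.get_calibration(c); d=quat(k["orientation"]).apply([(px[0]-k["cx"])/k["fx"],(px[1]-k["cy"])/k["fy"],1]); return k["position"],d/np.linalg.norm(d)
def rect(x0,x1,y0,y1,z): return np.array([[x0,y0,z],[x1,y0,z],[x1,y1,z],[x0,y1,z]])
def dense(c,n=40): return np.vstack([np.linspace(c[i],c[(i+1)%len(c)],n,False) for i in range(len(c))])
E
python3 - <<'E'
from geo import *
from plant import models
g={}
for c in ("side","top"):
    im=cv2.imread(f"pics/a_{c}.png"); l=cv2.GaussianBlur(im,(0,0),0.8).astype(np.float32)
    g[c]=np.sqrt(sum(cv2.Sobel(l[...,i],cv2.CV_32F,1,0)**2+cv2.Sobel(l[...,i],cv2.CV_32F,0,1)**2 for i in range(3)))
    g[c]=np.minimum(g[c],200)
def fit(rects,x,y,w):
    P=np.vstack([dense(q) for q in rects])
    def cost(v):
        s=0
        for c in g:
            u=proj(world(P,*v),c).astype(np.float32)
            s-=cv2.remap(g[c],u[:,:1],u[:,1:],cv2.INTER_LINEAR).mean()
        return s
    o=differential_evolution(cost,[(x-.012,x+.012),(y-.012,y+.012),(w-.2,w+.2)],seed=1,popsize=20)
    return o.x,o.fun,cost((x,y,w))
# nest base x-extent unknown: scan its centre offset
nest=[rect(-28,28,-28,28,38)/1e3]
res=[]
for xc in (-75,-70,-67,-65,-60,-55,-50,-45):
    res.append((xc,)+fit([rect(xc-95,xc+95,-40,40,12)/1e3]+nest,.5185,-.2155,-.28)); print(xc,np.round(res[-1][1],4),np.round(res[-1][2:],1))
gt=fit([rect(-40,40,-90,90,14)/1e3],.5487,.0763,-.25); print("gate",np.round(gt[0],4),gt[1:])
b=min(res,key=lambda t:t[2])
# press ball nearest: triangulate
(p,d),(q,e)=ray((240,95),"side"),ray((163,160),"top")
s=np.linalg.lstsq(np.c_[d,-e],q-p,rcond=None)[0]; print("ball",p+s[0]*d,q+s[1]*e)
np.save("fit.npy",[b[1],gt[0]])
out=[]
for c,x0,y0 in (("side",175,140),("top",170,150)):
    im=cv2.imread(f"pics/a_{c}.png")[y0:y0+140,x0:x0+ (100 if c=="side" else 150)]
    im=cv2.resize(im,None,fx=4,fy=4,interpolation=cv2.INTER_CUBIC)[:,:400 if c=="side" else 600]
    def draw(q,v,col): cv2.polylines(im,[np.int32((proj(world(q,*v),c)-[x0,y0]+.5)*4)],True,col,1)
    draw(rect(b[0]-95,b[0]+95,-40,40,12)/1e3,b[1],(0,0,255)); draw(nest[0],b[1],(0,255,0)); draw(rect(-40,40,-90,90,14)/1e3,gt[0],(255,0,0))
    draw(rect(-15,15,-12,12,102)/1e3,b[1],(0,255,255)); draw(np.array([[-75,0,109],[-62,0,183],[-57.6,0,208]])/1e3,b[1],(255,0,255)); draw(np.array([[0,-38,115],[0,38,115]])/1e3,gt[0],(255,255,0))
    out.append(im)
cv2.imwrite("pics/b.png",cv2.resize(np.hstack(out),None,fx=.8,fy=.8,interpolation=cv2.INTER_AREA))
E
```

```text
-75 [ 0.5184 -0.2128 -0.3147] [-293.8 -290.5]
-70 [ 0.5194 -0.2139 -0.3322] [-289.9 -282.4]Traceback (most recent call last):
  File "<stdin>", line 22, in <module>
  File "<stdin>", line 16, in fit
    return fun(*args, **kwargs)
    ret = solver.solve()
    next(self)
    ~~~~^^^^^^
    energy = self.func(parameters)
    return self.f(x, *self.args)
           ~~~~~~^^^^^^^^^^^^^^^
  File "<stdin>", line 13, in cost
  File "geo.py", line 7, in proj
    k=vision.get_calibration(c); p=quat(k["orientation"]).inv().apply(np.atleast_2d(P)-k["position"])
ValueError: time passes only in moves, steps and waits
```

```bash
sed -i 's/^from plant import vision/from plant import vision\nCAL={c:vision.get_calibration(c) for c in ("side","top")}/; s/k=vision.get_calibration(c)/k=CAL[c]/' geo.py
cat > fit.py <<'E'
from geo import *
g={}
for c in ("side","top"):
    im=cv2.imread(f"pics/a_{c}.png"); l=cv2.GaussianBlur(im,(0,0),0.8).astype(np.float32)
    g[c]=np.sqrt(sum(cv2.Sobel(l[...,i],cv2.CV_32F,1,0)**2+cv2.Sobel(l[...,i],cv2.CV_32F,0,1)**2 for i in range(3)))
    g[c]=np.minimum(g[c],350)
def fit(rects,x,y,w):
    P=np.vstack([dense(q,25) for q in rects])
    def cost(v):
        s=0
        for c in g:
            u=proj(world(P,*v),c).astype(np.float32)
            s-=cv2.remap(g[c],u[:,:1],u[:,1:],cv2.INTER_LINEAR).mean()
        return s
    o=differential_evolution(cost,[(x-.012,x+.012),(y-.012,y+.012),(w-.2,w+.2)],seed=1,popsize=12,maxiter=60)
    return o.x,o.fun,cost((x,y,w))
nest=[rect(-28,28,-28,28,38)/1e3]
res=[]
for xc in (-75,-70,-65,-60,-55,-50,-45):
    res.append((xc,)+fit([rect(xc-95,xc+95,-40,40,12)/1e3]+nest,.5185,-.2155,-.28)); print(xc,np.round(res[-1][1],4),np.round(res[-1][2:],1))
gt=fit([rect(-40,40,-90,90,14)/1e3],.5487,.0763,-.25); print("gate",np.round(gt[0],4),gt[1:])
b=min(res,key=lambda t:t[2])
(p,d),(q,e)=ray((240,95),"side"),ray((163,160),"top")
s=np.linalg.lstsq(np.c_[d,-e],q-p,rcond=None)[0]; print("ball",p+s[0]*d,q+s[1]*e)
np.save("fit.npy",[b[1],gt[0]])
out=[]
for c,x0,y0 in (("side",175,140),("top",170,150)):
    im=cv2.imread(f"pics/a_{c}.png")[y0:y0+140,x0:x0+ (100 if c=="side" else 150)]
    im=cv2.resize(im,None,fx=4,fy=4,interpolation=cv2.INTER_CUBIC)
    def draw(q,v,col): cv2.polylines(im,[np.int32((proj(world(q,*v),c)-[x0,y0]+.5)*4)],True,col,1)
    draw(rect(b[0]-95,b[0]+95,-40,40,12)/1e3,b[1],(0,0,255)); draw(nest[0],b[1],(0,255,0)); draw(rect(-40,40,-90,90,14)/1e3,gt[0],(255,0,0))
    draw(rect(-15,15,-12,12,102)/1e3,b[1],(0,255,255)); draw(np.array([[-75,0,109],[-62,0,183],[-57.6,0,208]])/1e3,b[1],(255,0,255)); draw(np.array([[0,-38,115],[0,38,115]])/1e3,gt[0],(255,255,0))
    out.append(im)
cv2.imwrite("pics/b.png",cv2.resize(np.hstack(out),None,fx=.8,fy=.8,interpolation=cv2.INTER_AREA))
E
python3 fit.py
```

```text
-75 [ 0.5196 -0.2134 -0.248 ] [-415.1 -410.3]
-70 [ 0.5197 -0.2145 -0.3426] [-418.2 -397. ]
-65 [ 0.5208 -0.2142 -0.3369] [-418.7 -402.7]
-60 [ 0.521  -0.2143 -0.3279] [-416.5 -397. ]
-55 [ 0.5221 -0.2151 -0.338 ] [-438.4 -402.6]
-50 [ 0.5204 -0.2139 -0.3302] [-451.9 -434.1]
-45 [ 0.5185 -0.2137 -0.3433] [-425.2 -409.6]
gate [ 0.5604  0.0882 -0.448 ] (np.float64(-356.3438720703125), np.float32(-270.12637))
ball [0.61375753 0.2158709  0.27407993] [0.62837923 0.21436429 0.2771258 ]
```

View pics/b.png

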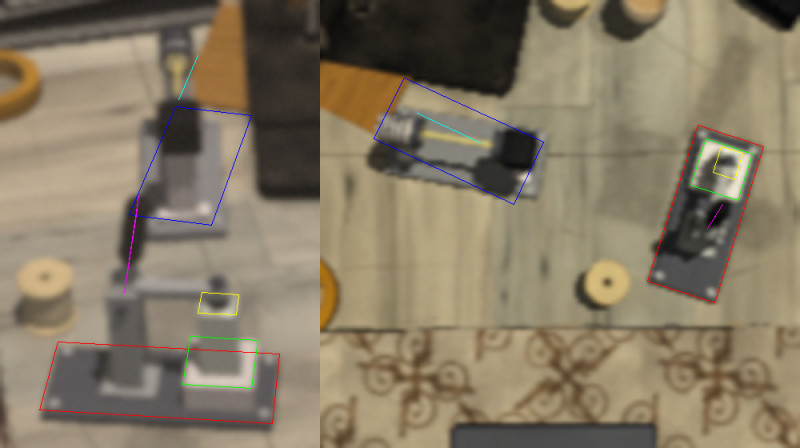

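```bash
sed -i 's/for xc in (.*):/for xc in (-50,):/; s/maxiter=60)/maxiter=60)/; s/(x-.012,x+.012),(y-.012,y+.012),(w-.2,w+.2)/(x-.008,x+.008),(y-.008,y+.008),(w-.15,w+.15)/; s/\.0763,-.25)/.0763,-.15)/; s/b\.png/c.png/' fit.py
python3 fit.py
```

```text
-50 [ 0.52   -0.2143 -0.3424] [-451.8 -434.1]
gate [ 0.5459  0.0842 -0.1991] (np.float64(-311.6072998046875), np.float32(-281.80078))
ball [0.61375753 0.2158709  0.27407993] [0.62837923 0.21436429 0.2771258 ]
```

View pics/c.png

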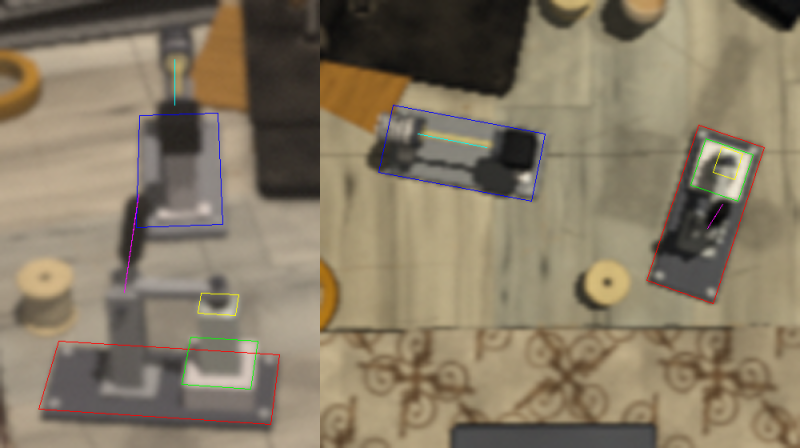

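```bash
cat > beam.py <<'E'
from geo import *
im=cv2.resize(cv2.imread("pics/a_top.png"),None,fx=4,fy=4,interpolation=cv2.INTER_CUBIC).astype(int)
yel=np.minimum(im[...,1],im[...,2])-im[...,0]
# per column ridge of yellowness; columns chosen inside the lens gap
pts=[]
for u in range(int(4*(170+(430-320)/3.2)),int(4*(170+(486-320)/3.2))):
    lo=int(4*(150+122/3.2)); col=yel[lo:int(4*(150+155/3.2)),u]; wt=np.clip(col-np.median(col)-15,0,None)
    if wt.sum()>60: pts.append(((u+.5)/4-.5,(lo+(wt*np.arange(len(wt))).sum()/wt.sum()+.5)/4-.5))
W=[]
for p in pts:
    o,d=ray(p,"top"); W.append((o+d*(.115-o[2])/d[2])[:2])
W=np.array(W); a=np.polyfit(W[:,1],W[:,0],1); print(len(W),"slope dx/dy",a[0],"yaw",-np.arctan(a[0]),"x at y=.0765",np.polyval(a,.0765),"y range",W[:,1].min(),W[:,1].max(),"rms",np.std(W[:,0]-np.polyval(a,W[:,1])))
E
python3 beam.py
python3 - <<'E'
import re
s=open('fit.py').read()
i=s.index("(p,d),(q,e)"); s=s[:i].replace("for xc in (-50,):","for xc in ():").replace("(w-.15,w+.15)","(w-.05,w+.05)")
s=s.replace('b=min','#').replace("gt=fit([rect(-40,40,-90,90,14)/1e3],.5487,.0763,-.15)","gt=fit([rect(-40,40,-90,90,14)/1e3,rect(-40,40,-90,90,0)/1e3],.5487,.0763,-.15)")
import os; os.chdir('.'); exec(s)
E
```

```text
70 slope dx/dy 0.18362953784197772 yaw -0.1816063318272885 x at y=.0765 0.5472802103660873 y range 0.049066907205585424 0.10872978573621297 rms 0.00013492919497003946
gate [ 0.5448  0.0757 -0.1838] (np.float64(-315.1358642578125), np.float32(-292.29532))
```

```bash
cat > task.py <<'E'
from geo import *
from plant import r, gripper_to, inverse_kinematics, models, telemetry as T
NEST=(.5198,-.2147,-.335); GATE=(.547,.0765,-.182)
def q(w): 
    a=(R.from_euler("z",w)*R.from_euler("x",np.pi)).as_quat(); return np.r_[a[3],a[:3]]
def at(F,x,y,z): # grasp point -> TCP
    return world([x,y,z+.006],*F)[0]
E
python3 - <<'E'
from task import *
for k in (0,np.pi):
    for n,F,w in (("nest",NEST,NEST[2]),("gate",GATE,GATE[2]+np.pi/2),("via",None,NEST[2])):
        p=at(F,0,0,.16) if F else [.36,.1,.33]
        print(n,k,inverse_kinematics(p,q(w+k)))
E
```

```text
nest 0 [-5.15416105e-01  3.00537552e-01  1.63581788e+00 -4.44089210e-16
  1.20523722e+00  1.39038022e+00]
gate 0 [ 1.29684936e-02  2.86139979e-01  1.65728233e+00 -4.44089210e-16
  1.19817034e+00  1.94968494e-01]
via 0 [ 8.41170095e-02 -8.37157854e-02  1.67487028e+00 -4.44089210e-16
  1.55043816e+00  1.98991334e+00]
nest 3.141592653589793 [-0.51541611  0.30053755  1.63581788  0.          1.20523722 -1.75121243]
gate 3.141592653589793 None
via 3.141592653589793 [ 0.08411701 -0.08371579  1.67487028  0.          1.55043816 -1.15167932]
```

Run:
```python
from task import *
w=NEST[2]
r.move_to([.34,.12,.36],q(w)); print(T.current_t())
def H(th): a=np.radians(80)+th; return at(NEST,-.075+.075*np.cos(a),0,.109+.075*np.sin(a))
p=H(0); r.move_to(p+[0,0,.12],q(w)); print(T.current_t())
gripper_to(.06); print(r.move_l(p,vel=.12,guard=8),T.current_t(),T.current_ee_pos()-p)
gripper_to(.015,8); print(T.current_opening(),T.current_finger_force(),T.current_wrist_force(),T.current_t())
im=vision.snapshot("side"); k=im[140:290,150:290]; cv2.imwrite("pics/d.png",cv2.resize(k,None,fx=4,fy=4,interpolation=cv2.INTER_CUBIC)[...,::-1])
```

```text
3.275
4.5583
False 6.4083 [ 0.00048964 -0.0002889   0.00067635]
0.02021311888375475 7.999526336789131 [-0.42785646 -2.17983235  0.603698  ] 7.1083
```

View pics/d.png

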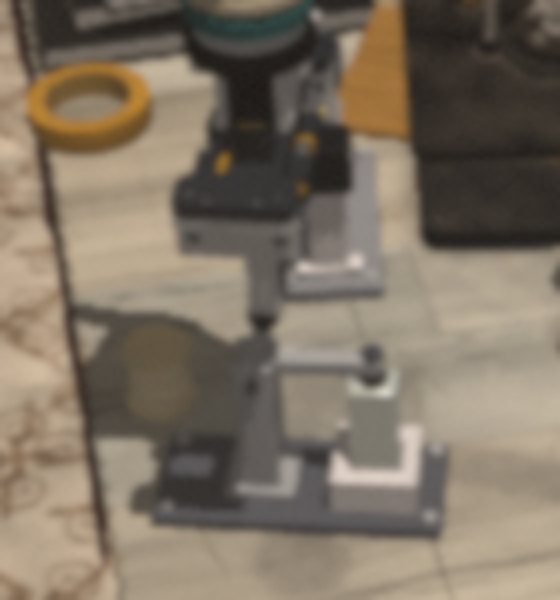

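The fingers hold the handle (opening 20.2 mm = sleeve). The clamp bar is still level at about (320,360). Next is the swing.

Run:
```python
from task import *
def H(th): a=np.radians(80)+th; return at(NEST,-.075+.075*np.cos(a),0,.109+.075*np.sin(a))
for th in (.2,.4,.6,.8):
    r.move_l(H(th),vel=.08); print(th,T.current_t(),T.current_wrist_force().round(1),T.current_opening().__round__(4))
gripper_to(.094); r.hold(.5)
p=H(.8); r.move_l(p+[0,0,.12],vel=.2); print(T.current_t(),T.current_wrist_force().round(1))
im=vision.snapshot("side"); k=im[140:290,150:290]; cv2.imwrite("pics/e.png",cv2.resize(k,None,fx=4,fy=4,interpolation=cv2.INTER_CUBIC)[...,::-1])
for n in ("clamp_grip","check_glass","window_mid"): print(n,[(np.round(d["at"],4).tolist(),round(d["score"],2)) for d in models.mark_of(n,"side")[:2]])
```

```text
0.2 7.4917 [-1.1 -3.8  1.9] 0.0197
0.4 7.825 [-2.8 -5.2  3.5] 0.0197
0.6 8.1583 [-3.9 -5.7  4. ] 0.0199
0.8 8.4917 [-5.2 -6.4  3.1] 0.0196
10.95 [ 0.4  1.4 -0.5]
clamp_grip [([0.3807, -0.1658, 0.0982], 0.98)]
check_glass [([0.5181, -0.2131, 0.0136], 0.55)]
window_mid [([0.5197, -0.2159, 0.0419], 0.64)]
```

View pics/e.png

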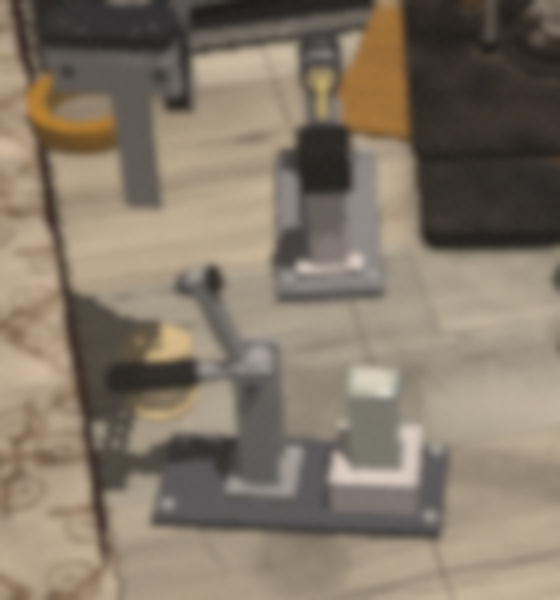

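```bash
python3 - <<'E'
from task import *
w=NEST[2]; yn=world([0,1,0],0,0,w)[0]
r.move_to(at(NEST,0,0,.25),q(w)); gripper_to(.055)
f0=T.current_wrist_force()
print(r.move_l(at(NEST,0,0,.084),vel=.12,guard=8),T.current_t())
print("free",(T.current_wrist_force()-f0).round(2))
gripper_to(.02,5); 
for i in range(3):
    f=T.current_wrist_force()-f0; print(f.round(2),"fy",round(float(f@yn),2),T.current_opening(),T.current_finger_force(),T.current_t())
    if abs(f@yn)<1: break
    r.move_l(T.current_ee_pos()+yn*.001*np.sign(f@yn),vel=.02)
for c in ("side","top"):
    im=vision.snapshot(c)
    cv2.imwrite(f"pics/f_{c}.png",im[...,::-1])
E
python3 - <<'E'
import cv2,numpy as np
a=cv2.imread('pics/f_side.png')[180:280,180:280];b=cv2.imread('pics/f_top.png')[180:260,250:330]
cv2.imwrite('pics/f.png',np.hstack([cv2.resize(x,(400,400),interpolation=cv2.INTER_CUBIC) for x in(a,b)]))
E
```

```text
False 14.0167
free [ 0.14 -0.69 -0.67]
[-0.49  0.09  0.08] fy -0.08 0.023917040323587355 4.958567842841148 14.6
```

View pics/f.png

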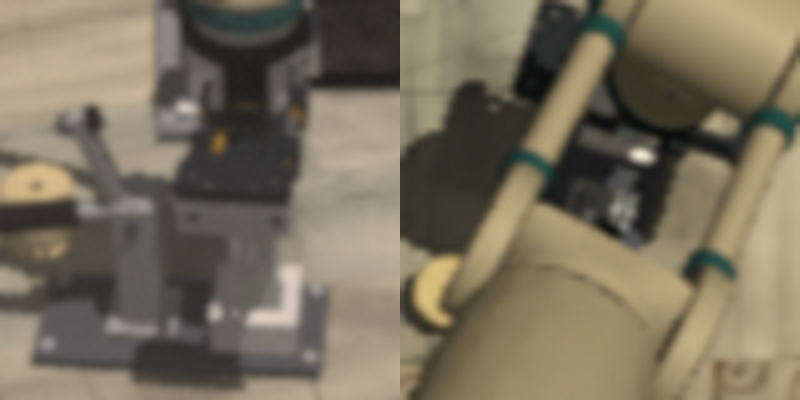

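Run:
```python
from task import *
a=cv2.imread('pics/e.png'); b=cv2.imread('pics/f_side.png')[180:280,180:280]; b=cv2.resize(b,None,fx=4,fy=4,interpolation=cv2.INTER_CUBIC)
def dr(im,o,P,col): cv2.polylines(im,[np.int32((proj(world(np.array(P)/1e3,*NEST),"side")-o+.5)*4)],True,col,1)
for im,o in ((a,[150,140]),(b,[180,180])):
    dr(im,o,[[-15,-12,38],[15,-12,38],[15,-12,102],[-15,-12,102]],(0,255,255))
    dr(im,o,[[-15,-12,38],[-15,12,38],[-15,12,102],[-15,-12,102]],(0,255,0))
dr(b,[180,180],[[-8,-24.5,65],[8,-24.5,65],[8,-24.5,110],[-8,-24.5,110]],(0,0,255))
cv2.imwrite('pics/g.png',np.hstack([a[200:600,160:560],b]))
```

```text
(no output)
```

View pics/g.png

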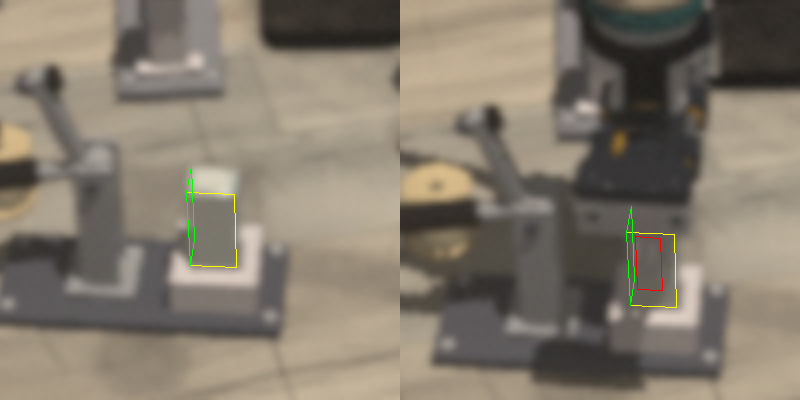

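Run:
```python
from task import *
gripper_to(.02,25); print(T.current_opening(),T.current_finger_force(),T.current_wrist_force().round(1))
r.move_l(at(NEST,0,0,.25),vel=.1); print(T.current_t(),T.current_wrist_force().round(1),T.current_opening())
w=GATE[2]+np.pi/2
r.move_to(at(GATE,0,0,.25),q(w)); print(T.current_t(),T.current_ee_pos(),at(GATE,0,0,.25))
for c in ("side","top"): cv2.imwrite(f"pics/h_{c}.png",vision.snapshot(c)[...,::-1])
print([(np.round(d["at"],4).tolist(),round(d["score"],2)) for d in models.mark_of("window_mid","side")[:2]],[(np.round(d["at"],4).tolist(),round(d["score"],2)) for d in models.mark_of("check_glass","side")[:2]],[(np.round(d["at"],4).tolist(),round(d["score"],2)) for d in models.mark_of("beam_mid","side")[:2]])
b=cv2.imread('pics/h_side.png')[100:220,170:290]; b=cv2.resize(b,None,fx=5,fy=5,interpolation=cv2.INTER_CUBIC)
cv2.imwrite('pics/h.png',b)
```

```text
0.02425643970362487 24.920438826084137 [-0.1  0.3  0.7]
16.725 [-0.2  0.4 -1.3] 0.024005863969933046
17.85 [0.54713291 0.07583728 0.25585172] [0.547  0.0765 0.256 ]
[([0.5461, 0.0734, 0.2048], 0.55)] [([0.5441, 0.075, 0.1805], 0.85)] [([0.5519, 0.0794, 0.1169], 0.82)]
```

View pics/h.png

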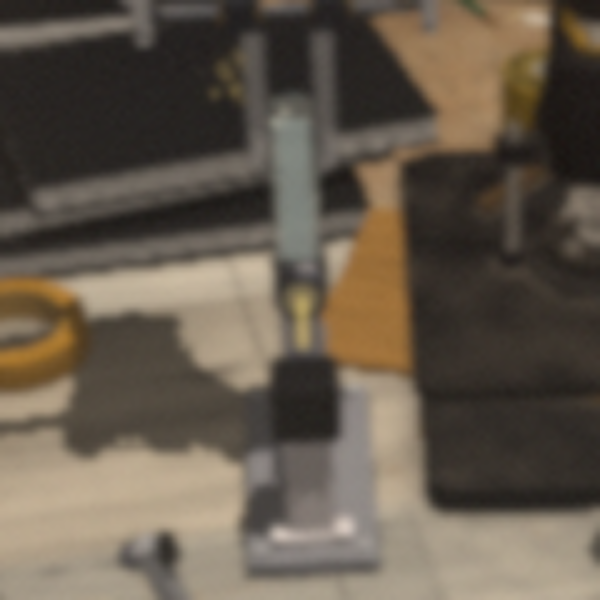

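Run:
```python
from task import *
b=cv2.imread('pics/h.png'); o=[170,100]; GL=(GATE[0],GATE[1],GATE[2]+np.pi/2)
gl=np.array([*T.current_ee_pos()[:2],GL[2]])
def dr(P,F,col): cv2.polylines(b,[np.int32((proj(world(np.array(P)/1e3,*F),"side")-o+.5)*5)],True,col,1)
z=178
dr([[-15,-12,z],[-15,12,z],[-15,12,z+90],[-15,-12,z+90]],gl,(0,255,255))
dr([[0,-38,115],[0,38,115]],GATE,(0,0,255))
cv2.imwrite('pics/i.png',b)
# beam ridge, side image, px
im=cv2.resize(cv2.imread('pics/h_side.png'),None,fx=5,fy=5,interpolation=cv2.INTER_CUBIC).astype(int)
yel=np.minimum(im[...,1],im[...,2])-im[...,0]
for v in (290,305,320,335,345):
    row=yel[500+v,850+285:850+322]; wt=np.clip(row-row.max()*.6,0,None); u=850+285+(wt*np.arange(len(wt))).sum()/wt.sum()
    px=((u+.5)/5-.5,(500+v+.5)/5-.5); c,d=ray(px,"side"); W=c+d*(.115-c[2])/d[2]; print(v,round(u-850,1),W.round(4),"line x at y:",round(GATE[0]+.1836*(W[1]-GATE[1]),4))
```

```text
290 301.0 [0.5563 0.1238 0.115 ] line x at y: 0.5557
305 301.7 [0.5533 0.1073 0.115 ] line x at y: 0.5527
320 301.8 [0.5501 0.0912 0.115 ] line x at y: 0.5497
335 302.3 [0.5472 0.0754 0.115 ] line x at y: 0.5468
345 302.7 [0.5453 0.0649 0.115 ] line x at y: 0.5449
```

View pics/i.png

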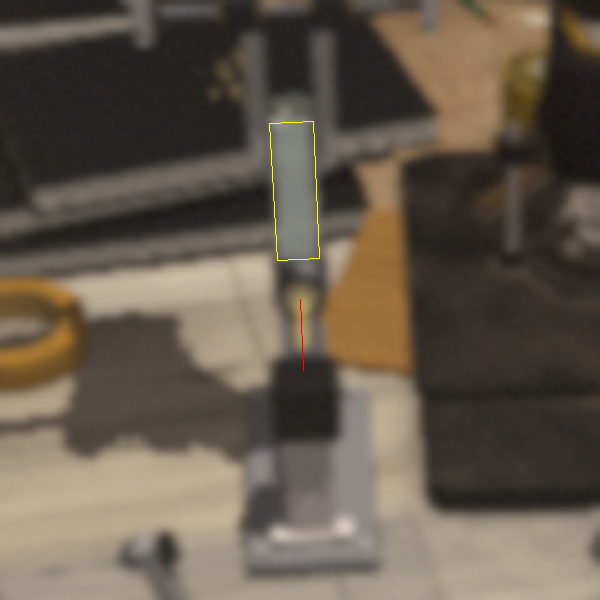

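Run:
```python
from task import *
F=(.5473,.0765,-.182); p=at(F,0,0,.161)
print(r.move_l(p,vel=.06,guard=10)); r.hold(.7)
print(T.current_t(),T.current_ee_pos()-p,T.current_dq().round(4),T.current_wrist_force().round(1),T.current_opening())
e=quat(T.current_tool_rot()).inv()*quat(q(F[2]+np.pi/2)); print("rot err",e.magnitude())
for c in ("side","top"): cv2.imwrite(f"pics/j_{c}.png",vision.snapshot(c)[...,::-1])
for n in ("window_mid","check_glass","clamp_grip"): print([(np.round(d["at"],4).tolist(),round(d["score"],2)) for d in models.mark_of(n,"side")[:2]])
b=cv2.resize(cv2.imread('pics/j_side.png')[130:230,180:280],None,fx=6,fy=6,interpolation=cv2.INTER_CUBIC)
def dr(P,F,col): cv2.polylines(b,[np.int32((proj(world(np.array(P)/1e3,*F),"side")-[180,130]+.5)*6)],True,col,1)
dr([[-15,-12,89],[-15,12,89],[-15,12,179],[-15,-12,179]],(F[0],F[1],F[2]+np.pi/2),(0,255,255)); 
cv2.imwrite('pics/j.png',b)
```

```text
False
20.4333 [ 6.70026587e-06 -3.38583605e-05  1.95830129e-06] [-0.0005 -0.0008  0.0016  0.0007 -0.0022 -0.    ] [ 0.5  0.9 -1.6] 0.024393801929655654
rot err 3.592846846231548e-05
[([0.5462, 0.0758, 0.1141], 0.6), ([0.727, -0.1319, 0.0008], 0.37)]
[([0.5448, 0.0768, 0.0881], 0.71)]
[([0.3795, -0.167, 0.0964], 0.85)]
```

View pics/j.png

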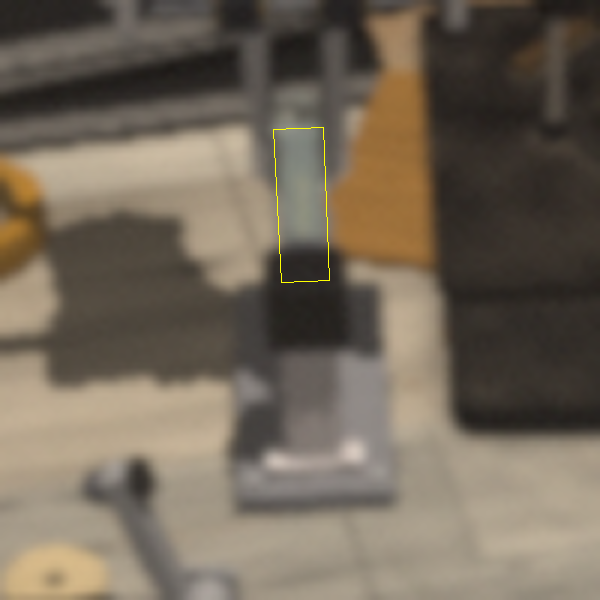

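The glass window at about (300,190) matches the predicted outline. It stands upright between the heads, touches nothing (wrist force is only the glass's weight), and the clamp stays open.

```bash
python3 -c "
from plant import r
print(r.sign_off())"
```

```text
the job is handed in; nothing more can be done
None
```

The job is handed in at about 20.5 s: the clamp stays open, and the glass is held still and upright by its frosted faces between the light gate's heads, measured within about 1 to 2 mm of the beam centre; the judged result was not reported.

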